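# Tip the coffee capsules into the bowl with the tilting cradle

## Task

Take the green tub of coffee capsules out of its caddy, without spilling, and seat it upright in the cradle of the pivot stand with its two pins in the forks; on the way set it down upright on the worktop and take it anew by its other pair of faces, the only ones free in the forks. Let go of it, then swing the lever right over so that all three capsules tip into the bowl, and swing the lever back until the cradle stands fully upright with the tub still in it. Leave the bowl where it stands and do not disturb the mug, the shaker and the onion.

Things in the scene. Friction and masses are not known exactly. Their poses are not given: they have to be found in the camera images.
- tub_mid (a point): Green open-topped tub holding the capsules: 58 mm along its x, 48 along y, 95 tall, walls and floor 4 mm; 0.16 kg. Point on its centre line, 50 mm above its underside, 45 below its rim; z out of its mouth. At this level a steel pin 10 mm thick sticks out 15 mm from each of the two y faces; the x faces are plain. Same turned half round. Starts upright in the caddy, its x along the caddy's.
- caddy: Fixed wooden caddy, 84 x 86 mm, origin at the centre of its underside. The tub stands on its 6 mm floor (16 mm high strips along the y edges). Two end walls, 94 mm high, stand 4 mm off the tub's x faces, so here only the tub's y faces can be gripped, above the pins. Free worktop to set the tub down: about x 0.455, y 0.06 m in the room.
- seat (a point): Point on the fixed stand's pivot axis, mid-way between its two forks, 145 mm above the worktop. y lies along the axis, x is the pouring direction (toward the bowl), z up. When the tub is seated, upright with its pins in the forks, its tub_mid is here (within a few mm) and its x lies along this x, either way round.
- stand: Fixed dark steel pivot stand; origin on the worktop straight below the seat, axes as the seat's. Fork plates stand 6 mm off the seated tub's y faces (11 mm at their splayed tops), rise 40 mm above the axis and are open at the top; the gap for the pin is 14 mm wide at its foot, 26 at the top. They leave no room for a finger on the tub's y faces; its x faces are free above the cradle. Posts and base are on the -x side, back to x = -146 mm.
- cradle (a joint): Aluminium cradle swinging on the pivot axis. 0 = upright, its start and stop; grows as its top tips toward +x of the seat, to a stop at 2.44 rad (tub nearly upside down, smooth contents slide out). Stiff (0.25 N m), stays where left. Its floor is 3 mm under the seated tub; its walls, 4 mm off the tub's x faces, reach 2 mm above the axis on the -x side and to 15 mm below it on the +x side.
- lever_grip (a point): Middle of the cradle's round red lever handle, 14 mm thick, 45 mm long, parallel to the pivot axis, 80 mm from it, at y = -90 mm in the seat frame. At cradle angle q it is at x = 80 sin(q - 0.5), z = 80 cos(q - 0.5) mm there. Turns with the cradle. A gripper pointing down can pinch it across and keep pointing down while the handle turns between the fingers.
- catch_bowl: Wide white steel bowl, 240 mm across, 66 mm high, standing loose on the worktop in front of the stand on the pouring side, its centre about 98 mm from the pivot axis. Behind it a wall shelf hangs 0.62 m above the worktop; between caddy and stand a wall corner juts out to about x 0.53, y -0.09 m: pass it at x 0.40. Origin at the centre of its underside.
- mug: Blue mug with red stripes, 93 mm high, bystander. Origin at the centre of its underside.
- mill: Small glass shaker with a grey top, 44 mm across, 90 mm high, bystander. Origin at the centre of its underside.
- onion: Red onion, 84 mm across, 82 mm high, bystander. Origin at the centre of its underside.
- capsule_1_mid (a point): Coffee capsule, copper-coloured: a blunt cone 26 mm across its flange, 22 mm tall, 12 g. The point is its centre, half-way up. It starts in the tub.
- capsule_2_mid (a point): Coffee capsule, blue: a blunt cone 26 mm across its flange, 22 mm tall, 12 g. The point is its centre, half-way up. It starts in the tub.
- capsule_3_mid (a point): Coffee capsule, brass-coloured: a blunt cone 26 mm across its flange, 22 mm tall, 12 g. The point is its centre, half-way up. It starts in the tub.

How it is judged (in metres and radians):
On the way, in this order (a step that is already met when the one before it is completed fails the run):
1. the tub, capsules in it, is set down upright on the worktop outside the caddy and let go (height (world z) of tub_mid below 0.07 m and horizontal distance between tub_mid and caddy above 0.065 m and angle between tub_mid's own z axis and vertical below 0.15 rad and contact force between the fingers and tub below 0.2 N and distance between each of capsule_1_mid, capsule_2_mid, capsule_3_mid and tub_mid below 0.06 m), for 0.1 s.
2. the tub, with all three capsules in it, is seated upright in the forks and let go, the cradle upright (distance between tub_mid and seat below 0.01 m and angle between tub_mid's own z axis and vertical below 0.15 rad and contact force between the fingers and tub below 0.2 N and value of joint cradle below 0.15 rad and distance between each of capsule_1_mid, capsule_2_mid, capsule_3_mid and tub_mid below 0.06 m), for 0.2 s.
3. the cradle is swung over with the tub in it (distance between tub_mid and seat below 0.01 m and value of joint cradle above 2 rad), for 0.1 s.
At the end, for the whole second after the job is handed in: All three capsules lie at rest in the bowl (centre within 105 mm of the bowl's middle, below 75 mm); the cradle is back upright (within 0.12 rad) and the tub still seated upright in it (within 10 mm and 0.15 rad), at rest (distance between tub_mid and seat below 0.01 m and angle between tub_mid's own z axis and vertical below 0.15 rad and value of joint cradle below 0.12 rad and horizontal distance between each of capsule_1_mid, capsule_2_mid, capsule_3_mid and catch_bowl below 0.105 m and height (world z) of each of capsule_1_mid, capsule_2_mid, capsule_3_mid below 0.075 m and linear speed of each of tub, catch_bowl, capsule_1, capsule_2, capsule_3 below 0.03 m/s); the robot touches nothing.
It fails at once if the tub is tipped by hand in the cradle instead of with the lever (distance between tub_mid and seat below 0.01 m and value of joint cradle above 0.3 rad and contact force between the fingers and tub above 1 N).
It fails at once if the bowl is moved more than 40 mm (distance of catch_bowl from where it was at the start of the episode above 0.04 m).
It fails at once if the mug is moved more than 30 mm (distance of mug from where it was at the start of the episode above 0.03 m).
It fails at once if the shaker is moved more than 30 mm (distance of mill from where it was at the start of the episode above 0.03 m).
It fails at once if the onion is moved more than 30 mm (distance of onion from where it was at the start of the episode above 0.03 m).
It also fails if it takes over 72 s, if anything falls off the work surface, if the arm or the gripper's body presses on something with over 40 N, if the wrist force passes 120 N, or if a joint passes its speed limit or range.

## Robot

A 6-joint arm with a two-finger parallel gripper is mounted at the origin on a cart in front of the work surface, level with it; the furniture and walls round the work are solid. World frame = base frame: x ahead of the robot, y to its left, z up, the work surface at z = 0. Lengths are in mm, angles in rad, forces in N, time in s.
With the tool pointing down it reaches from about 325 to 775 mm from the base axis. Payload 9.3 kg.
Tool frame: the origin (TCP) lies midway between the tips of the shut fingers; the grasp point (between the pads) lies 19 mm behind it; z points along the fingers, y is the line along which they close (so a half turn about z gives the same grasp; the last joint's range is limited). The gripper opens to 85 mm and grips with 20 to 120 N. Pads are 22 mm wide; open, the fingers measure 114 mm over their backs; the gripper's body (76 mm by 85 mm) begins 54 mm behind the grasp point. The pads swing forward as they close: fully open they stand 13 mm farther back than shut.
Start: joints at [1.025, 0.259, 0.021, 1.334, 0, 1.418], TCP at [210.528, 508.109, 191.379] pointing down, gripper open.
Joint ranges: [-3.04, 3.04], [-0.91, 1.82], [-1.04, 1.36], [-1.92, 1.95], [-1.52, 1.45], [-3.14, 3.14]. Speed limits (rad/s): [2.22, 2.22, 2.79, 3.14, 3.14, 3.14].

## Interface

Orientations are given as a unit quaternion [x, y, z, w].
In Python, from station import ctrl gives the robot as it stands. Calls block until the motion is done:
- ctrl.move_to(position, orientation): joint-space move of the TCP to a pose.
- ctrl.move_l(position, rot=None, rate=150): straight line of the TCP; rot=None keeps the orientation; rate is the mean speed in mm/s.
- ctrl.move_j(angles): joint-space move.
- ctrl.gripper_to(opening, squeeze=None): opening from 0.0 (shut) to 1.0 (fully open); squeeze is the grip in N (None keeps the last); returns when the fingers have stopped.
- ctrl.hold(seconds).
- ctrl.inverse_kinematics(position, orientation): joint angles nearest the present ones, or None.
- ctrl.capture(name): name is "side" or "top"; returns a dict with "image" (480x640x3 uint8, red, green, blue), "z_map" (480x640 float32, mm along the optical axis (not along the pixel's ray), 0 where there is no reading), "fx", "fy", "cx", "cy" (pixels), "k1" (the pictures are not rectified: a ray, as slopes to the right and down, at radius r is drawn at 1 + k1 r^2 times it, then the intrinsics apply), "eye" and "attitude" of the camera in the world. Camera axes: x right, y down, z forward; pixel columns grow to the right and rows downward; lengths in mm; the calibration is good to about 2 mm. A picture is of the moment at which its call begins.
A pose or a line that the arm cannot do raises ctrl.Unreachable and nothing moves.
- ctrl.close_job(): hands the job in; it is judged then, once.
Readings, each from a call of its own:
- ctrl.get_t(): time.
- ctrl.get_joint_positions(): joint angles.
- ctrl.get_qd(): joint speeds.
- ctrl.get_tau(): joint torques, N m.
- ctrl.get_tool_pos(): TCP position.
- ctrl.get_orientation(): TCP orientation.
- ctrl.get_wrist_force(): force on the tool from outside, world axes, zero at the start.
- ctrl.get_wrist_torque(): the same for the moment, N m.
- ctrl.get_grip_width(): opening from 0.0 (shut) to 1.0 (fully open).
- ctrl.get_gripper_force(): force on a finger pad.
Only numpy, scipy, OpenCV 4.12 (cv2) and the standard library are available. Lean on these libraries where they do the work, as an engineer would, in place of code of your own. Each camera call takes 0.05 s, during which the arm holds its last target. There are 200 camera calls.

## Working session

There is one attempt and no reset: what is moved stays moved. The work goes in short steps, each a Python script; the robot and the scene stay as the last script left them, time stands still between calls to the robot, and variables do not carry over. Pictures are saved under pics/ and viewed, at most 11 in all, crops included, and the job is handed in when it is done.

```bash
ls; mkdir -p pics; cat > h.py <<'E'
import numpy as np, cv2
from station import ctrl
from scipy.spatial.transform import Rotation as R
def cap(name, fn=None):
    c=ctrl.capture(name)
    if fn: cv2.imwrite('pics/'+fn, c['image'][...,::-1])
    return c
def cloud(c):
    v,u=np.mgrid[0:480,0:640].astype(float)
    xd=(u-c['cx'])/c['fx']; yd=(v-c['cy'])/c['fy']
    x,y=xd.copy(),yd.copy()
    for _ in range(12):
        s=1+c['k1']*(x*x+y*y); x,y=xd/s,yd/s
    z=c['z_map']; P=np.stack([x*z,y*z,z],-1)
    W=P@R.from_quat(c['attitude']).as_matrix().T+np.array(c['eye']) if np.size(c['attitude'])==4 else P@np.array(c['attitude']).T+np.array(c['eye'])
    W[z<=0]=np.nan
    return W
E
python3 - <<'E'
from h import *
for n in('side','top'):
    c=cap(n,n+'1.png'); print(n,c['eye'],c['attitude'],c['fx'],c['k1']); np.savez(n+'1.npz',img=c['image'],W=cloud(c))
print(ctrl.get_t(),ctrl.get_orientation())
E
```

```text
pics
side [-493.35236735 -729.11382137 1051.90613099] [ 0.81010112 -0.39162859  0.19115762 -0.39220145] 485.8837654934809 -0.09662615161300551
top [-259.09704005 -313.67927649 1599.05661027] [ 0.83195586 -0.50080621  0.1288769  -0.20108043] 617.5496471058995 -0.21261736504135986
0.1 [ 1.95122039e-01  9.80778808e-01 -5.32034380e-04 -1.93750626e-04]
```

View pics/side1.png

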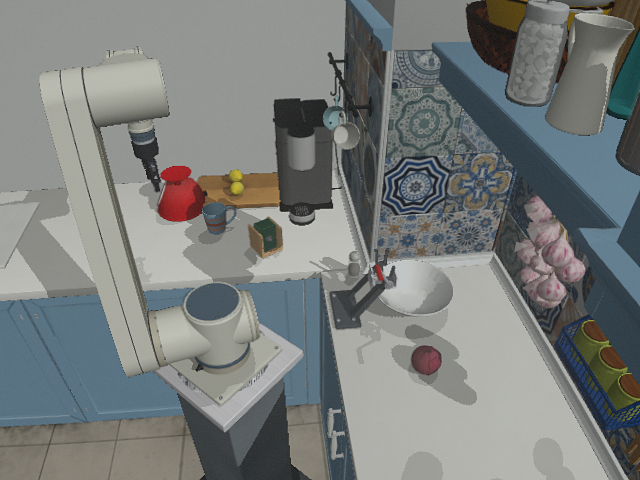

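View pics/top1.png

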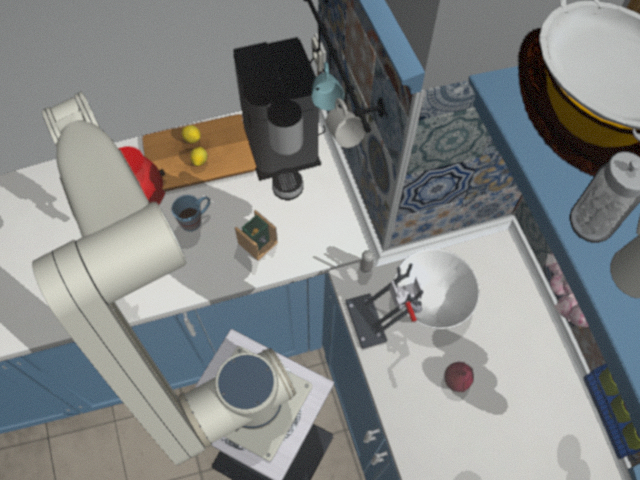

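```bash
cat > o.py <<'E'
from h import *
d={n:np.load(n+'1.npz') for n in('side','top')}
for n,pts in dict(side=dict(caddy=(266,238),mug=(216,217),mill=(354,262),bowl=(415,288),onion=(427,360),red=(380,273)),top=dict(caddy=(257,235),mug=(187,212),mill=(367,262),bowl=(440,288),onion=(459,376),red=(411,312),green=(255,230))).items():
    for k,(u,v) in pts.items(): print(n,k,np.round(d[n]['W'][v,u]))
def ortho(cx,cy,h,s,fn):
    out=[]
    for n in d:
        W=d[n]['W'].reshape(-1,3); I=d[n]['img'].reshape(-1,3)
        m=(abs(W[:,0]-cx)<h)&(abs(W[:,1]-cy)<h)&(W[:,2]>-30)&(W[:,2]<300)
        W,I=W[m],I[m]; o=np.argsort(W[:,2]); W,I=W[o],I[o]
        a=np.zeros((400,400,3),np.uint8); b=a.copy()
        for w,i in zip(W,I):
            p=(int(200-(w[1]-cy)*s),int(200-(w[0]-cx)*s)); 
            cv2.circle(a,p,3,tuple(int(t) for t in i[::-1]),-1)
            z=int(np.clip((w[2]+10)*1.2,0,255)); col=cv2.applyColorMap(np.uint8([[z]]),cv2.COLORMAP_JET)[0,0]
            cv2.circle(b,p,3,tuple(int(t) for t in col),-1)
        out.append(np.hstack([a,b]))
    return np.vstack(out)
E
python3 o.py
python3 - <<'E'
from o import *
E
```

```text
side caddy [403. 210.  57.]
side mug [358. 403.  83.]
side mill [481. -94.  60.]
side bowl [ 553. -281.    5.]
side onion [ 288. -461.   55.]
side red [ 331. -274.  219.]
top caddy [396. 210.  92.]
top mug [392. 457.  30.]
top mill [476. -93.  68.]
top bowl [ 531. -304.    4.]
top onion [ 294. -447.   67.]
top red [ 332. -268.  221.]
top green [413. 228.  79.]
side caddy [403. 210.  57.]
side mug [358. 403.  83.]
side mill [481. -94.  60.]
side bowl [ 553. -281.    5.]
side onion [ 288. -461.   55.]
side red [ 331. -274.  219.]
top caddy [396. 210.  92.]
top mug [392. 457.  30.]
top mill [476. -93.  68.]
top bowl [ 531. -304.    4.]
top onion [ 294. -447.   67.]
top red [ 332. -268.  221.]
top green [413. 228.  79.]
```

```bash
sed -i 's/^for n,pts/for n,pts in {}.items():\n  pass\nif 0:\n  pass\nfor n,pts/' o.py; sed -i "s/^    for k,(u,v) in pts.*/    pass/" o.py
python3 - <<'E'
from o import *
a=ortho(420,215,80,2.5,0); b=ortho(400,-240,170,1.15,0)
# caddy: left half shows colour/height
cv2.imwrite('pics/ort.png',cv2.resize(np.vstack([np.hstack([a[:400],b[:400]]),np.hstack([a[400:],b[400:]])]),(800,400)))
for n in d:
    W=d[n]['W'];I=d[n]['img'].astype(int)
    near=(np.hypot(W[...,0]-420,W[...,1]-215)<80)&(W[...,2]>25)
    g=near&(I[...,1]>I[...,0]+12)&(I[...,2]<I[...,1]+10)
    zs=W[g][:,2]; print(n,'green',g.sum(),np.percentile(zs,[5,50,90,97,99.5]))
    rim=g&(W[...,2]>95); print(' rim',rim.sum(),W[rim].mean(0),cv2.minAreaRect(W[rim][:,:2].astype(np.float32)))
    wood=near&~g&(W[...,2]>84); print(' wood',wood.sum(),W[wood].mean(0),np.percentile(W[wood][:,2],[50,90,98]),cv2.minAreaRect(W[wood][:,:2].astype(np.float32)))
    al=near&(W[...,2]>84);print(' all',cv2.minAreaRect(W[al][:,:2].astype(np.float32)))
    red=(I[...,0]>140)&(I[...,1]<70)&(np.hypot(W[...,0]-331,W[...,1]+270)<60)
    P=W[red]; P=P[np.linalg.norm(P-np.median(P,0),axis=1)<45]; u,s,vt=np.linalg.svd(P-P.mean(0)); pr=(P-P.mean(0))@vt[0]; print(' red',red.sum(),P.mean(0),vt[0],pr.min(),pr.max(), P.mean(0)+vt[0]*(pr.min()+pr.max())/2)
E
```

```text
side green 345 [ 33.14638371  83.24980563  99.79939065 102.16741912 103.35865147]
 rim 88 [413.33918569 225.39044039  99.13658815] ((413.5106506347656, 227.67152404785156), (53.29112243652344, 60.49858474731445), 73.57402801513672)
 wood 131 [403.80324145 225.77648127  91.05805406] [91.08239626 95.15934234 98.5853288 ] ((413.3739929199219, 227.75436401367188), (90.63883972167969, 86.53915405273438), 74.5545883178711)
 all ((413.3739929199219, 227.75436401367188), (90.63883972167969, 86.53915405273438), 74.5545883178711)
 red 34 [ 333.17625905 -270.07697125  220.68536423] [-0.72467346 -0.68885068 -0.01825151] -26.040042490159134 23.87463692429456 [ 333.96086502 -269.33115069  220.70512519]
top green 197 [ 38.78247685  92.71350064 103.12783126 105.8905942  107.67058952]
 rim 85 [410.43409402 227.45053189 100.83878389] ((413.1647644042969, 227.6846923828125), (49.13230895996094, 57.86433410644531), 73.85871124267578)
 wood 317 [411.95123261 225.24794025  93.24258295] [ 92.87418296  99.94630533 106.10907384] ((413.5210876464844, 227.2598114013672), (88.85614776611328, 88.02544403076172), 74.48048400878906)
 all ((413.5210876464844, 227.2598114013672), (88.85614776611328, 88.02544403076172), 74.48048400878906)
 red 58 [ 333.68780416 -266.43662438  222.29746946] [-0.73040594 -0.68297996  0.00674793] -24.895507499245817 23.37189699224413 [ 334.24423124 -265.91632665  222.29232885]
```

View pics/ort.png

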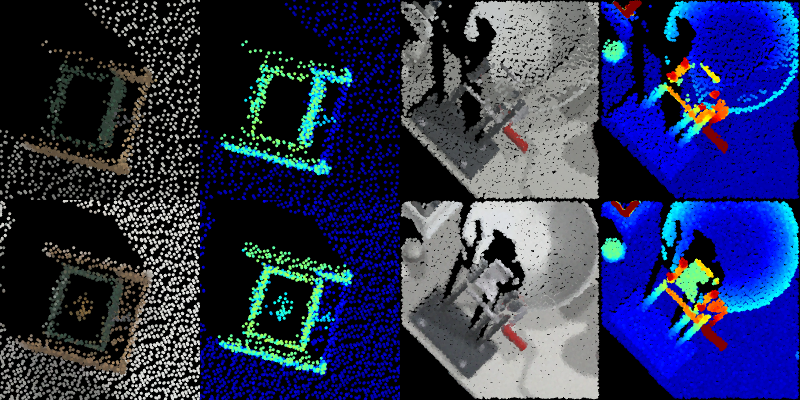

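```bash
python3 - <<'E'
from o import *
from scipy.optimize import least_squares
for n in d:
    W=d[n]['W'];I=d[n]['img'].astype(int)
    red=(I[...,0]>100)&(I[...,1]<.5*I[...,0])&(np.hypot(W[...,0]-334,W[...,1]+268)<32)&(W[...,2]>190)
    P=W[red]
    def f(p):
        c=np.array([p[0],p[1],p[2]]);a=np.array([np.cos(p[3]),np.sin(p[3]),0]);q=P-c;al=q@a
        return np.linalg.norm(q-np.outer(al,a),axis=1)-7
    r=least_squares(f,[334,-268,215,.75],loss='soft_l1'); a=np.array([np.cos(r.x[3]),np.sin(r.x[3]),0])
    al=(P-[*r.x[:3]])@a; mid=(al.min()+al.max())/2; print(n,len(P),'handle',r.x[:3]+mid*a,np.degrees(r.x[3]),np.ptp(al),np.sqrt(np.mean(r.fun**2)))
    # prongs in provisional seat frame
    th=np.radians(-46.6); X=np.array([np.cos(th),np.sin(th)]);Y=np.array([-X[1],X[0]])
    q=W.reshape(-1,3)-[425.7,-233.7,145]; s=np.c_[q[:,:2]@X,q[:,:2]@Y,q[:,2]]
    m=(abs(s[:,0])<40)&(abs(s[:,1])<60)&(s[:,2]>15)&(s[:,2]<60)
    t=s[m]; 
    for sy in(-1,1):
        for sx in (-1,1):
            k=t[(t[:,1]*sy>0)&(t[:,0]*sx>0)]
            if len(k): print('  prong',sx,sy,len(k),k.mean(0).round(1),k.min(0).round(1),k.max(0).round(1))
    b=(abs(W[...,2]-64)<6)&(np.hypot(W[...,0]-493,W[...,1]+305)<150)&(np.hypot(W[...,0]-493,W[...,1]+305)>90)&(W[...,0]>400)
    B=W[b]; r=least_squares(lambda p:np.hypot(B[:,0]-p[0],B[:,1]-p[1])-118,[493,-305],loss='soft_l1'); print('  bowl',len(B),r.x, (r.x-[425.7,-233.7])@X,(r.x-[425.7,-233.7])@Y)
    # cradle wall tops & flat bright points
    m=(abs(s[:,0])<45)&(abs(s[:,1])<25)&(s[:,2]>-40)&(s[:,2]<10); t=s[m]; print('  cradle',len(t),np.percentile(t,[2,10,50,90,98],axis=0).round(1).tolist())
E
```

```text
side 64 handle [ 331.955338   -267.14252543  214.88886912] 38.289276081856 49.923466017816395 1.788157141348082
  prong -1 -1 16 [-13.1 -41.3  30.2] [-21.7 -57.2  15.1] [ -0.8 -30.7  42.1]
  prong 1 -1 29 [ 12.6 -36.   28.2] [  2.2 -50.3  15.5] [ 18.4 -29.   41.1]
  prong -1 1 27 [-19.4  40.3  29.2] [-23.8  34.7  15.6] [-15.1  47.7  41.7]
  prong 1 1 32 [11.5 41.1 27.9] [ 6.1 34.8 15.2] [17.5 47.4 40.7]
  bowl 389 [ 495.04808569 -295.43836349] 92.50573471184619 7.966904051840093
  cradle 94 [[-40.8, -21.3, -39.5], [-40.1, -19.6, -35.5], [-36.9, -2.4, -18.9], [33.1, 15.7, 0.7], [35.1, 21.7, 2.9]]
top 81 handle [ 334.67490117 -264.97772038  216.87064323] 55.01628497302978 49.33023671694741 2.6200953697559295
  prong -1 -1 28 [-16.4 -38.9  28.7] [-24.5 -54.7  15.2] [ -1.  -28.8  44. ]
  prong 1 -1 30 [ 10.3 -36.   30. ] [  0.4 -55.2  15.2] [ 17.6 -28.   45.4]
  prong -1 1 21 [-22.3  41.2  33.4] [-26.7  37.4  17.3] [-18.1  47.4  43.8]
  prong 1 1 30 [ 9.6 42.2 32.8] [ 5.3 37.4 17.6] [15.3 50.4 48. ]
  bowl 563 [ 494.41627485 -293.15702023] 90.4140591480765 9.075328761893608
  cradle 145 [[-44.3, -23.1, -39.1], [-42.4, -17.7, -36.3], [-39.8, 4.1, -16.9], [31.1, 21.5, 0.3], [33.1, 24.3, 4.4]]
```

```bash
cat >> h.py <<'E'
def q(phi):
    a=np.radians((phi+90)/2); return [np.cos(a),np.sin(a),0,0]
TUB=np.array([413.4,227.6]); TY=-15.7; PL=np.array([455.,60.]); SEAT=np.array([424.8,-229.1]); SY=-46.
E
python3 - <<'E'
from h import *
for nm,p,ph in [('tub',[*TUB,65],TY+90),('tubhi',[*TUB,230],TY+90),('pl',[*PL,62],TY+90),('pl-20',[*PL,62],70),('pl x',[*PL,62],TY),('pl x2',[*PL,162],-46),('mid',[400,-90,280],-46),('seathi',[*SEAT,270],SY),('seat',[*SEAT,155],SY),('lev',[334,-265,200],SY),('levfar',[424.8+74*.695,-229+74*-.72,120],SY)]:
    for k in (0,180):
        j=ctrl.inverse_kinematics(p,q(ph+k)); print(nm,ph+k,None if j is None else np.round(j,2))
E
```

```text
tub 74.3 [ 0.33  0.2  -0.39  0.98  0.    0.6 ]
tub 254.3 [ 0.33  0.2  -0.39  0.98  0.   -2.54]
tubhi 74.3 [ 0.33  0.12 -0.06  1.39  0.    0.6 ]
tubhi 254.3 [ 0.33  0.12 -0.06  1.39  0.   -2.54]
pl 74.3 [-0.05  0.19 -0.42  0.96  0.    0.22]
pl 254.3 [-0.05  0.19 -0.42  0.96  0.   -2.92]
pl-20 70 [-0.05  0.19 -0.42  0.96  0.    0.3 ]
pl-20 250 [-0.05  0.19 -0.42  0.96  0.   -2.84]
pl x -15.7 [-0.05  0.19 -0.42  0.96  0.    1.79]
pl x 164.3 [-0.05  0.19 -0.42  0.96  0.   -1.35]
pl x2 -46 [-0.05  0.12 -0.24  1.22  0.    2.32]
pl x2 134 [-0.05  0.12 -0.24  1.22  0.   -0.82]
mid -46 [-0.43  0.   -0.06  1.51  0.    1.95]
mid 134 [-0.43  0.   -0.06  1.51  0.   -1.19]
seathi -46.0 [-0.67  0.13  0.05  1.5   0.    1.7 ]
seathi 134.0 [-0.67  0.13  0.05  1.5   0.   -1.44]
seat -46.0 [-0.67  0.16 -0.2   1.21  0.    1.7 ]
seat 134.0 [-0.67  0.16 -0.2   1.21  0.   -1.44]
lev -46.0 [-0.87  0.04 -0.22  1.31  0.    1.51]
lev 134.0 [-0.87  0.04 -0.22  1.31  0.   -1.64]
levfar -46.0 [-0.69  0.29 -0.11  1.16  0.    1.69]
levfar 134.0 [-0.69  0.29 -0.11  1.16  0.   -1.45]
```

```bash
python3 - <<'E'
from h import *
ctrl.move_to([*TUB,180],q(TY+90))
ctrl.move_l([*TUB,66],rate=120); print(ctrl.get_wrist_force(),ctrl.get_tool_pos())
ctrl.gripper_to(0.0,40); print(ctrl.get_grip_width(),ctrl.get_gripper_force(),ctrl.get_wrist_force())
ctrl.move_l([*TUB,100],rate=80)
print(ctrl.get_tool_pos(),ctrl.get_grip_width(),ctrl.get_gripper_force(),ctrl.get_wrist_force(),ctrl.get_t())
c=cap('top'); i=c['image']; s=cap('side')['image']
cv2.imwrite('pics/g1.png',np.hstack([cv2.resize(i[160:310,180:330,::-1],(400,400)),cv2.resize(s[170:280,210:320,::-1],(400,400))]))
E
```

```text
[-0.92045685  0.25511799  0.41283563] [413.75194995 227.85405231  66.5499046 ]
-0.0006064220148789699 0.0 [1.13422793 0.96526977 1.22043405]
[413.35400238 227.60206749  99.89256376] 0.0010406872029445546 0.0 [ 0.10798118  0.46786625 -0.4204525 ] 3.85
```

View pics/g1.png

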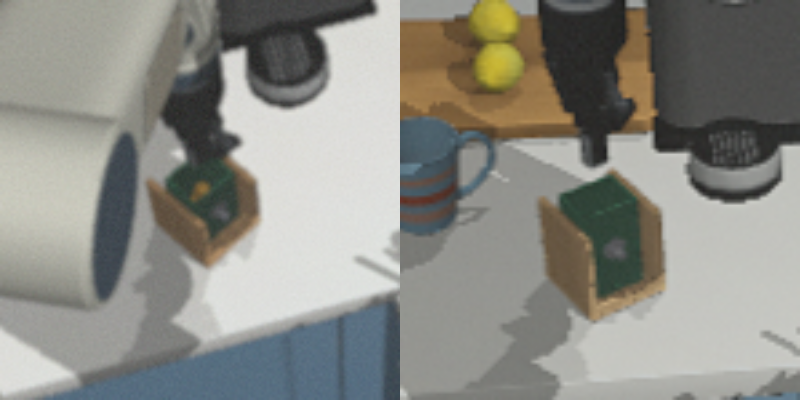

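```bash
python3 - <<'E'
from h import *
tcp=np.array(ctrl.get_tool_pos()); print(tcp,ctrl.get_joint_positions())
for n in('side','top'):
    c=cap(n); W=cloud(c); m=c['attitude']; Rm=R.from_quat(m).as_matrix()
    p=Rm.T@(tcp-c['eye']); x,y=p[0]/p[2],p[1]/p[2]; s=1+c['k1']*(x*x+y*y); print(n,'tcp px',c['cx']+c['fx']*x*s,c['cy']+c['fy']*y*s,c['cx'],c['cy'],c['fy'])
    I=c['image'].astype(int); mk=(I.max(-1)<70)&(np.hypot(W[...,0]-tcp[0],W[...,1]-tcp[1])<100)&(W[...,2]>70)&(W[...,2]<400)
    P=W[mk]; o=np.argsort(P[:,2])[:25]; print(P[o][::4].round(0).tolist())
    print('worktop z', [np.round(W[v,u],1).tolist() for v,u in ([(270,200),(380,500)] if n=='side' else [(270,200),(420,430)])])
E
```

```text
[413.08704804 227.50066702  99.49947256] [ 3.25164295e-01  1.74914384e-01 -3.31147230e-01  1.06551404e+00
  3.76489624e-05  5.99173268e-01]
side tcp px 263.4851860588939 224.27133643567848 320.8155850135259 242.40555818751216 485.8837654934809
[[418.0, 251.0, 70.0], [421.0, 245.0, 71.0], [444.0, 243.0, 72.0], [428.0, 242.0, 73.0], [425.0, 198.0, 74.0], [437.0, 246.0, 75.0], [396.0, 216.0, 75.0]]
worktop z [[192.0, 313.1, 2.2], [392.3, -631.5, -2.3]]
top tcp px 254.58952945095615 226.44141942645072 321.1779643648085 246.48509282376867 617.5496471058995
[[423.0, 248.0, 70.0], [394.0, 211.0, 71.0], [413.0, 209.0, 72.0], [424.0, 249.0, 73.0], [411.0, 204.0, 73.0], [424.0, 199.0, 73.0], [423.0, 201.0, 74.0]]
worktop z [[29.5, 44.6, 708.7], [171.5, -430.7, 5.2]]
```

```bash
python3 - <<'E'
from h import *
for n,(r0,r1,c0,c1) in dict(side=(190,220,252,282),top=(195,225,245,275)).items():
    c=cap(n); W=cloud(c); I=c['image'].astype(int); 
    for r in range(r0,r1,3):
        print(n,r,[ (k,I[r,k].sum()//3,*np.nan_to_num(W[r,k]).round().astype(int).tolist()) for k in range(c0,c1,5)])
E
```

```text
side 190 [(252, np.int64(39), 419, 274, 212), (257, np.int64(44), 392, 221, 246), (262, np.int64(44), 397, 204, 251), (267, np.int64(61), 410, 195, 248), (272, np.int64(120), 675, 439, 22), (277, np.int64(125), 684, 419, 26)]
side 193 [(252, np.int64(59), 608, 483, 24), (257, np.int64(45), 392, 222, 235), (262, np.int64(46), 396, 204, 240), (267, np.int64(60), 405, 192, 240), (272, np.int64(118), 661, 425, 21), (277, np.int64(119), 666, 403, 27)]
side 196 [(252, np.int64(119), 595, 470, 22), (257, np.int64(41), 401, 234, 214), (262, np.int64(43), 395, 204, 230), (267, np.int64(50), 399, 186, 235), (272, np.int64(128), 639, 404, 26), (277, np.int64(123), 654, 392, 23)]
side 199 [(252, np.int64(117), 577, 452, 25), (257, np.int64(38), 402, 235, 202), (262, np.int64(42), 403, 214, 210), (267, np.int64(48), 388, 176, 233), (272, np.int64(58), 401, 168, 230), (277, np.int64(123), 643, 383, 19)]
side 202 [(252, np.int64(125), 567, 443, 20), (257, np.int64(102), 408, 244, 184), (262, np.int64(44), 416, 229, 186), (267, np.int64(44), 386, 175, 224), (272, np.int64(36), 409, 177, 211), (277, 
[... 2678 characters left out ...]
0, np.int64(154), 408, 166, 230)]
top 216 [(245, np.int64(184), 472, 305, 7), (250, np.int64(64), 404, 230, 169), (255, np.int64(46), 397, 207, 198), (260, np.int64(55), 391, 187, 222), (265, np.int64(69), 393, 172, 232), (270, np.int64(219), 506, 238, 9)]
top 219 [(245, np.int64(164), 464, 300, 6), (250, np.int64(93), 403, 231, 154), (255, np.int64(50), 407, 217, 159), (260, np.int64(49), 395, 191, 198), (265, np.int64(107), 450, 216, 94), (270, np.int64(221), 499, 234, 5)]
top 222 [(245, np.int64(141), 456, 296, 2), (250, np.int64(60), 421, 248, 96), (255, np.int64(57), 438, 244, 72), (260, np.int64(61), 440, 227, 84), (265, np.int64(82), 437, 208, 103), (270, np.int64(164), 448, 198, 94)]
```

```bash
python3 - <<'E'
from h import *
W=np.load('side1.npz')['W']; I=np.load('side1.npz')['img'].astype(int)
m=(np.hypot(W[...,0]-210,W[...,1]-508)<75)&(W[...,2]>120)&(W[...,2]<330)&(I.max(-1)<110)
P=W[m]; o=np.argsort(P[:,2]); print(P[o][:40:3].round())
print(ctrl.get_tool_pos(),ctrl.get_grip_width(),ctrl.get_orientation())
ctrl.gripper_to(0.6); c=cap('side'); W=cloud(c); I=c['image'].astype(int)
m=(np.hypot(W[...,0]-410,W[...,1]-227)<60)&(W[...,2]>112)&(W[...,2]<330)&(I.max(-1)<110); P=W[m]; o=np.argsort(P[:,2]); print(ctrl.get_grip_width(),P[o][:30:3].round())
E
```

```text
[[238. 543. 244.]
 [229. 551. 246.]
 [194. 460. 248.]
 [221. 550. 250.]
 [225. 549. 252.]
 [185. 467. 254.]
 [187. 454. 254.]
 [182. 456. 256.]
 [222. 549. 257.]
 [184. 464. 259.]
 [217. 547. 260.]
 [222. 559. 261.]
 [188. 458. 263.]
 [195. 451. 265.]]
[413.19820627 227.52822982  99.63302698] -0.0031944131157560507 [ 1.36602530e-01  9.90625871e-01 -1.51399935e-04 -3.30647289e-04]
0.5949406963184012 [[408. 199. 140.]
 [422. 256. 144.]
 [415. 259. 146.]
 [425. 255. 147.]
 [415. 254. 149.]
 [419. 258. 149.]
 [397. 196. 151.]
 [410. 195. 153.]
 [423. 248. 155.]
 [425. 254. 155.]]
```

```bash
python3 - <<'E'
from h import *
ctrl.gripper_to(0.0)
ctrl.move_to([*PL,20],q(TY+90))
ctrl.move_l([*PL,-25],rate=100); f0=ctrl.get_wrist_force()[2]
z=-25
while z>-60:
    z-=2; ctrl.move_l([*PL,z],rate=20); f=ctrl.get_wrist_force()[2]
    if abs(f-f0)>4: break
print(z,ctrl.get_tool_pos(),f0,f,ctrl.get_t())
ctrl.move_l([*PL,z+20],rate=100)
E
```

```text
-41 [455.26691132  60.00950224 -39.90469608] 0.2722971392252722 20.205182007528418 8.6583
```

```bash
cat >> h.py <<'E'
D=40.
def P(xy,z): return [float(xy[0]),float(xy[1]),z-D]
def st(*a): print(*a,np.round(ctrl.get_tool_pos(),1),round(ctrl.get_grip_width(),3),np.round(ctrl.get_gripper_force(),1),np.round(ctrl.get_wrist_force(),1),round(ctrl.get_t(),2))
E
python3 - <<'E'
from h import *
ctrl.move_l(P(PL,150)); ctrl.gripper_to(1.0)
ctrl.move_to(P(TUB,150),q(TY+90))
ctrl.move_l(P(TUB,66),rate=100); st('down')
ctrl.gripper_to(0.0,40); st('grip')
ctrl.move_l(P(TUB,90),rate=60); st('lift')
ctrl.move_l(P(TUB,175),rate=100); st('lift')
i=cap('top')['image']; s=cap('side')['image']
cv2.imwrite('pics/g2.png',np.hstack([cv2.resize(i[160:310,180:330,::-1],(400,400)),cv2.resize(s[170:280,210:320,::-1],(400,400))]))
E
```

```text
down [413.9 227.6  26.5] 0.998 0.0 [-0.7  0.4 -0.2] 12.53
grip [413.7 227.8  26.4] 0.556 45.3 [-0.3  0.   4.1] 12.97
lift [413.5 227.6  50.2] 0.552 44.6 [-0.1  0.2 -1.5] 13.52
lift [413.  227.5 134.4] 0.557 44.6 [-0.4  0.  -2. ] 14.52
```

View pics/g2.png

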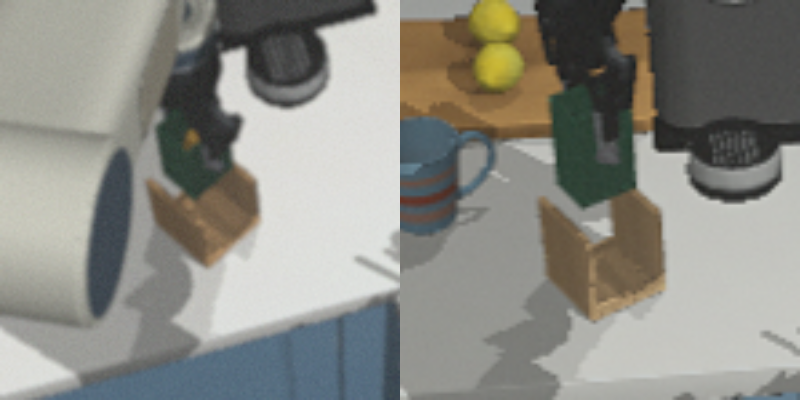

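```bash
python3 - <<'E'
from h import *
ctrl.move_to(P(PL,150),q(TY+90))
ctrl.move_l(P(PL,75),rate=120)
ctrl.move_l(P(PL,60.5),rate=40); st('set')
ctrl.gripper_to(1.0); st('rel'); ctrl.hold(0.15)
ctrl.move_l(P(PL,170),rate=150)
ctrl.move_to(P(PL+[-55,0],170),q(TY)); st()
for n in('side','top'):
    c=cap(n,n+'3.png'); W=cloud(c);I=c['image'].astype(int)
    g=(np.hypot(W[...,0]-455,W[...,1]-60)<70)&(I[...,1]>I[...,0]+12)&(I[...,2]<I[...,1]+10)&(W[...,2]>88)&(W[...,2]<112)
    print(n,g.sum(),W[g].mean(0),np.percentile(W[g][:,2],[50,90]),cv2.minAreaRect(W[g][:,:2].astype(np.float32)))
i=cv2.imread('pics/top3.png'); cv2.imwrite('pics/g3.png',cv2.resize(i[160:360,220:420],(600,600)))
E
```

```text
set [454.8  59.9  20.2] 0.553 44.6 [ 0.3  0.1 -1.9] 16.63
rel [455.   60.   20.5] 1.003 0.0 [0.5 0.6 0. ] 17.1
[400.   60.  129.7] 0.998 0.0 [ 0.5  0.5 -0.5] 19.52
side 104 [456.08861873  55.81692129  92.77396026] [92.68074381 96.17789699] ((453.42193603515625, 57.87055206298828), (53.37237548828125, 62.179622650146484), 74.67977142333984)
top 125 [453.16334133  59.49030698  93.74753165] [93.32720633 98.12508189] ((454.88470458984375, 59.06332015991211), (52.53324890136719, 60.034629821777344), 75.69278717041016)
```

View pics/g3.png

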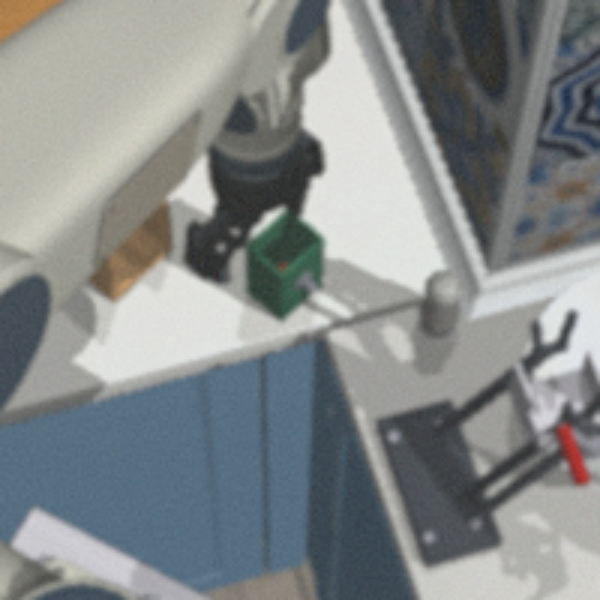

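```bash
python3 - <<'E'
from h import *
T=np.array([455,59.6])
ctrl.move_l(P(PL+[-55,0],170)) if 0 else None
ctrl.move_l(P(T,165),rate=150)
ctrl.move_l(P(T,60.5),rate=110); st('down')
ctrl.gripper_to(0.0,40); st('grip')
ctrl.move_l(P(T,120),rate=80); st('lift')
ctrl.move_l(P([400,55],265),rate=180)
ctrl.move_l(P([400,-90],265),q(SY),rate=170)
ctrl.move_l(P(SEAT,265),rate=150); ctrl.move_l(P(SEAT,225),rate=80); ctrl.hold(.2); st('hover')
X=np.array([np.cos(np.radians(SY)),np.sin(np.radians(SY))]);Y=np.array([-X[1],X[0]])
for n in('side','top'):
    c=cap(n,n+'4.png'); W=cloud(c);I=c['image'].astype(int); np.savez(n+'4.npz',img=c['image'],W=W)
    g=(np.hypot(W[...,0]-SEAT[0],W[...,1]-SEAT[1])<70)&(I[...,1]>I[...,0]+12)&(I[...,2]<I[...,1]+10)&(W[...,2]>150)
    q_=W[g]; s=np.c_[(q_[:,:2]-SEAT)@X,(q_[:,:2]-SEAT)@Y,q_[:,2]]
    print(n,g.sum(),np.percentile(s,[1,5,50,95,99],axis=0).round(1).tolist())
i=cv2.imread('pics/top4.png');j=cv2.imread('pics/side4.png'); cv2.imwrite('pics/g4.png',np.hstack([cv2.resize(i[220:360,330:470],(400,400)),cv2.resize(j[230:340,310:420],(400,400))]))
E
```

```text
down [455.4  59.6  21.1] 0.997 0.0 [-0.6  0.  -0.6] 21.24
grip [455.2  59.6  21. ] 0.671 42.4 [-2.6  0.1  6.2] 21.61
lift [454.7  59.6  79.6] 0.672 43.0 [-0.7 -0.4 -2.1] 22.5
hover [ 425.  -229.3  185.5] 0.675 43.0 [-0.   0.2 -1.5] 26.45
side 729 [[-28.1, -27.7, 167.9], [-27.1, -25.7, 176.7], [3.0, -21.5, 231.8], [27.9, 22.7, 259.1], [30.1, 24.4, 260.9]]
top 446 [[-30.3, -25.7, 169.1], [-29.1, -24.7, 174.6], [3.2, -21.5, 220.5], [26.4, 21.7, 261.2], [29.0, 22.7, 288.9]]
```

View pics/g4.png

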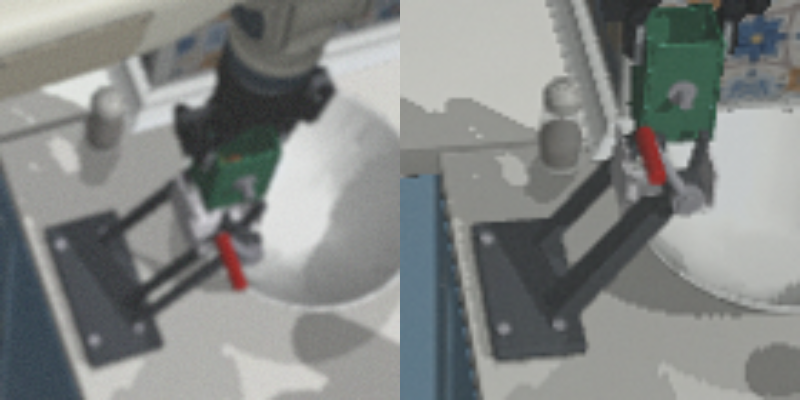

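```bash
cat > ins.py <<'E'
from h import *
import sys
X=np.array([np.cos(np.radians(SY)),np.sin(np.radians(SY))]);Y=np.array([-X[1],X[0]])
def descend(off,z0,z1,step=4,lim=6):
    xy=SEAT+X*off[0]+Y*off[1]; z=z0; f0=np.array(ctrl.get_wrist_force())
    while z>z1:
        z=max(z-step,z1); ctrl.move_l(P(xy,z),rate=60); f=np.array(ctrl.get_wrist_force())-f0
        l=(f[:2]@X,f[:2]@Y,f[2])
        if np.linalg.norm(f)>lim: print('contact',z,np.round(l,1)); return z
    print('reached',z,np.round(l,1)); return z
E
python3 - <<'E'
from ins import *
z=descend((-.7,0),225,156); st()
E
```

```text
reached 156 [-0.1  0.9  0.4]
[ 424.3 -228.6  116.1] 0.673 43.1 [ 0.1  0.6 -1.9] 31.05
```

```bash
python3 - <<'E'
from ins import *
z=descend((-.7,0),156,151,step=1,lim=3); st()
c=cap('side','s5.png')
j=cv2.imread('pics/s5.png'); cv2.imwrite('pics/g5.png',cv2.resize(j[230:340,310:420],(500,500)))
E
```

```text
contact 155 [-2.7 -1.6  8.6]
[ 424.4 -228.7  115.8] 0.673 44.2 [-2.9  1.5  6.7] 31.3
```

View pics/g5.png

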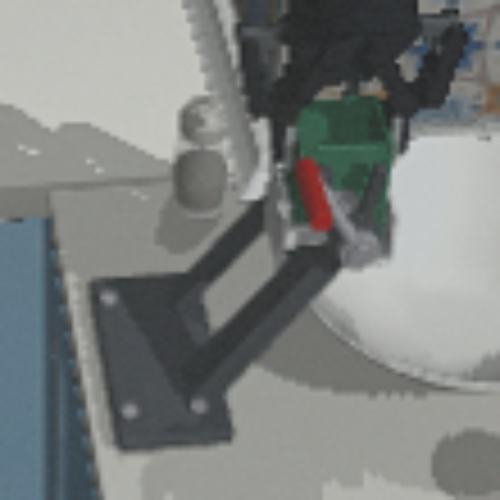

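```bash
python3 - <<'E'
from ins import *
xy=SEAT-.7*X
ctrl.gripper_to(0.9); st('rel'); ctrl.hold(.25)
ctrl.move_l(P(xy,270),rate=150)
L=xy+X*-38.4+Y*-94
ctrl.move_l(P(L,270),rate=150); st()
for n in('side','top'):
    c=cap(n,n+'6.png'); W=cloud(c);I=c['image'].astype(int)
    g=(np.hypot(W[...,0]-SEAT[0],W[...,1]-SEAT[1])<70)&(I[...,1]>I[...,0]+12)&(I[...,2]<I[...,1]+10)&(W[...,2]>100)
    w=W[g]; s=np.c_[(w[:,:2]-SEAT)@X,(w[:,:2]-SEAT)@Y,w[:,2]]
    print(n,g.sum(),np.percentile(s,[1,5,50,95,99],axis=0).round(1).tolist())
    r=(I[...,0]>100)&(I[...,1]<.5*I[...,0])&(np.hypot(W[...,0]-334,W[...,1]+268)<40)&(W[...,2]>190)
    w=W[r]; s=np.c_[(w[:,:2]-xy)@X,(w[:,:2]-xy)@Y,w[:,2]]; print(' red',len(w),np.percentile(s,[3,50,97],axis=0).round(1).tolist())
i=cv2.imread('pics/top6.png');j=cv2.imread('pics/side6.png'); cv2.imwrite('pics/g6.png',np.hstack([cv2.resize(i[220:360,330:470],(400,400)),cv2.resize(j[230:340,310:420],(400,400))]))
E
```

```text
rel [ 424.3 -228.6  114.9] 0.901 0.0 [-0.4 -0.1 -0. ] 31.68
[ 330.3 -266.2  229.9] 0.898 0.0 [ 0.7 -0.3  0.4] 33.67
side 385 [[-32.2, -30.8, 119.7], [-30.7, -25.2, 140.2], [2.0, -8.2, 175.6], [24.9, 23.5, 190.7], [30.1, 24.8, 193.3]]
 red 66 [[-40.4, -116.6, 212.3], [-35.1, -96.5, 220.0], [-29.6, -70.6, 223.6]]
top 117 [[-34.9, -14.1, 130.5], [-34.4, -6.4, 135.7], [-18.0, 20.9, 178.6], [-3.4, 23.9, 191.0], [-1.8, 24.7, 195.2]]
 red 78 [[-41.3, -113.2, 216.2], [-36.7, -91.7, 220.9], [-31.3, -70.1, 227.7]]
```

View pics/g6.png

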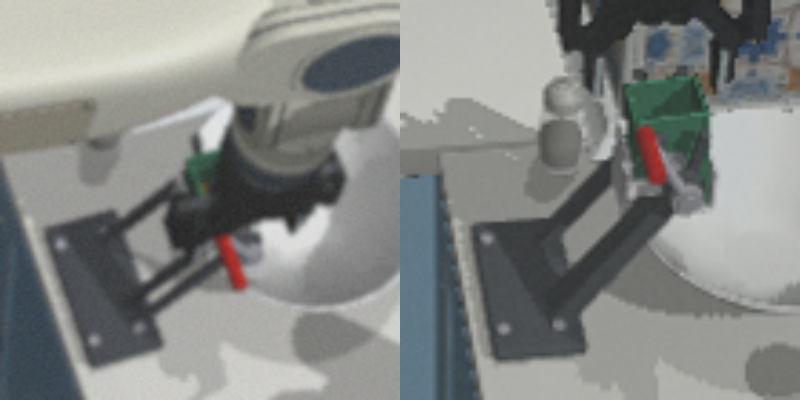

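```bash
cat > lev.py <<'E'
from ins import *
xy=SEAT-.7*X
H=lambda q_: (xy+X*80*np.sin(q_-.5)+Y*-95, 145+80*np.cos(q_-.5)-19+1)
def swing(qs,rate=90):
    for a in qs:
        p,z=H(a); ctrl.move_l(P(p,z),rate=rate); f=np.array(ctrl.get_wrist_force()); print(round(a,2),np.round([f[:2]@X,f[:2]@Y,f[2]],1),end=' ')
        if np.linalg.norm(f)>25: print('STOP'); return a
    print(); return a
E
python3 - <<'E'
from lev import *
ctrl.gripper_to(0.5,20)
p,z=H(0); ctrl.move_l(P(p,z+30),rate=120); ctrl.move_l(P(p,z),rate=80); st('at')
ctrl.gripper_to(0.0,20); st('pinch')
swing(np.arange(.2,2.01,.2)); st()
E
```

```text
at [ 329.5 -267.1  157.6] 0.501 0.0 [ 0.2 -0.3  0.2] 35.23
pinch [ 330.8 -268.6  158. ] 0.152 22.7 [ 6.6 -4.9 -2. ] 35.6
0.2 [-2.  -0.4  7. ] 0.4 [-0.2  1.   5.6] 0.6 [1.7 2.5 3.3] 0.8 [1.6 3.  2.3] 1.0 [ 1.9  4.  -0.4] 1.2 [ 1.5  4.1 -0.3] 1.4 [ 0.8  5.  -1.7] 1.6 [ 0.6  5.1 -1.3] 1.8 [ 3.4  5.9 -0.6] 2.0 [ 6.6  6.4 -1. ] 
[ 412.6 -352.7   92.9] 0.154 26.5 [ 9.2 -0.3 -1. ] 38.85
```

```bash
python3 - <<'E'
from lev import *
swing([2.15,2.28,2.38,2.44],60); st(); ctrl.hold(1.2); st()
i=cap('top')['image'];s=cap('side')['image']
cv2.imwrite('pics/g7.png',np.hstack([cv2.resize(i[220:380,330:490,::-1],(400,400)),cv2.resize(s[220:360,320:460,::-1],(400,400))]))
E
```

```text
2.15 [10.7  6.7 -0.9] 2.28 [15.1  7.1 -2.6] 2.38 [19.3  8.  -6.2] 2.44 [22.7  6.7 -5.8] 
[ 412.  -352.2   59.7] 0.152 27.8 [ 20.6 -11.7  -5.8] 40.06
[ 411.9 -352.2   59.7] 0.153 27.8 [ 20.5 -11.   -6.2] 41.26
```

View pics/g7.png

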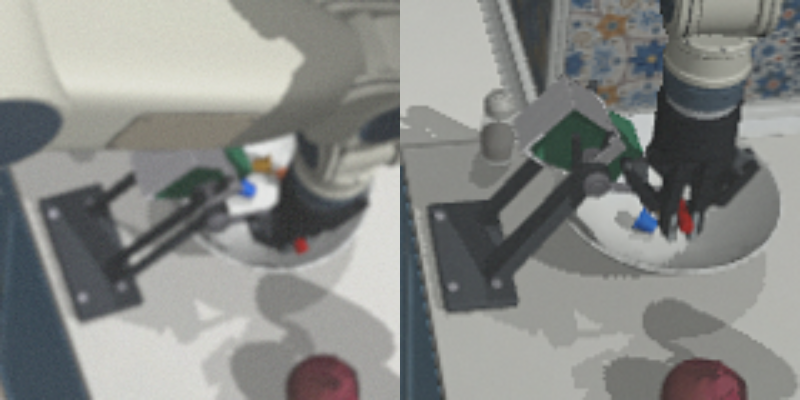

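```bash
python3 - <<'E'
from lev import *
a=swing(np.r_[np.arange(2.3,.1,-.2),0.05,-0.02],80); st()
E
```

```text
2.3 [13.5  6.9  1. ] 2.1 [6.2 6.4 3.3] 1.9 [2.1 5.6 2.6] 1.7 [-0.8  5.6  3.1] 1.5 [-2.5  4.5  2.4] 1.3 [-2.4  4.5  2.4] 1.1 [-1.   4.1  4.3] 0.9 [0.9 4.5 8.7] 0.7 [-0.2  1.4 11.7] 0.5 [-2.3 -1.3 11. ] 0.3 [-2.1 -5.1  6.4] 0.05 [-2.4 -5.3  1.8] -0.02 [11.5 -3.7  8.1] 
[ 330.3 -269.2  157.6] 0.155 23.8 [  5.3 -10.8   8.1] 45.8
```

```bash
python3 - <<'E'
from lev import *
ctrl.gripper_to(0.4); p,z=H(0); ctrl.move_l(P(p,z+70),rate=150); ctrl.move_l(P([330,-60],z+80),rate=250); ctrl.hold(.3); st()
i=cap('top')['image'];s=cap('side')['image']
cv2.imwrite('pics/g8.png',np.hstack([cv2.resize(i[220:380,330:490,::-1],(400,400)),cv2.resize(s[220:360,320:460,::-1],(400,400))]))
for n in('side','top'):
    c=cap(n); W=cloud(c);I=c['image'].astype(int)
    g=(np.hypot(W[...,0]-SEAT[0],W[...,1]-SEAT[1])<70)&(I[...,1]>I[...,0]+12)&(I[...,2]<I[...,1]+10)&(W[...,2]>100)
    w=W[g]; s=np.c_[(w[:,:2]-SEAT)@X,(w[:,:2]-SEAT)@Y,w[:,2]]
    print(n,g.sum(),np.percentile(s,[1,5,50,95,99],axis=0).round(1).tolist())
    r=(I[...,0]>100)&(I[...,1]<.5*I[...,0])&(np.hypot(W[...,0]-334,W[...,1]+268)<40)&(W[...,2]>190)
    w=W[r]; s=np.c_[(w[:,:2]-xy)@X,(w[:,:2]-xy)@Y,w[:,2]]; print(' red',len(w),np.percentile(s,[3,50,97],axis=0).round(1).tolist())
    for nm,m in dict(blue=I[...,2]>I[...,0]+50,warm=(I[...,0]>I[...,2]+40)).items():
        m=m&(np.hypot(W[...,0]-494,W[...,1]+295)<125)&(W[...,2]<62); nn,lab,stt,cen=cv2.connectedComponentsWithStats(m.astype(np.uint8))
        print(' ',nm,[(stt[k,4],W[lab==k].mean(0).round().tolist()) for k in range(1,nn) if stt[k,4]>5])
E
```

```text
[330.  -60.6 237. ] 0.402 0.0 [ 0.4  0.  -0.2] 48.03
side 399 [[-30.1, -27.1, 127.6], [-29.5, -25.4, 142.0], [2.4, -0.5, 176.2], [25.8, 23.7, 190.2], [28.1, 25.2, 191.9]]
 red 65 [[-40.3, -116.2, 213.0], [-35.4, -97.1, 219.8], [-30.1, -70.5, 223.7]]
  blue [(np.int32(41), [486.0, -284.0, 18.0])]
  warm [(np.int32(88), [523.0, -307.0, 18.0])]
top 503 [[-32.7, -25.6, 103.1], [-31.3, -24.1, 113.9], [1.7, 8.3, 172.1], [24.3, 23.4, 192.7], [26.6, 25.2, 195.2]]
 red 83 [[-41.8, -113.6, 216.7], [-36.8, -90.0, 222.1], [-31.5, -69.0, 226.8]]
  blue [(np.int32(43), [487.0, -282.0, 20.0])]
  warm [(np.int32(35), [522.0, -288.0, 19.0]), (np.int32(46), [525.0, -318.0, 18.0])]
```

View pics/g8.png

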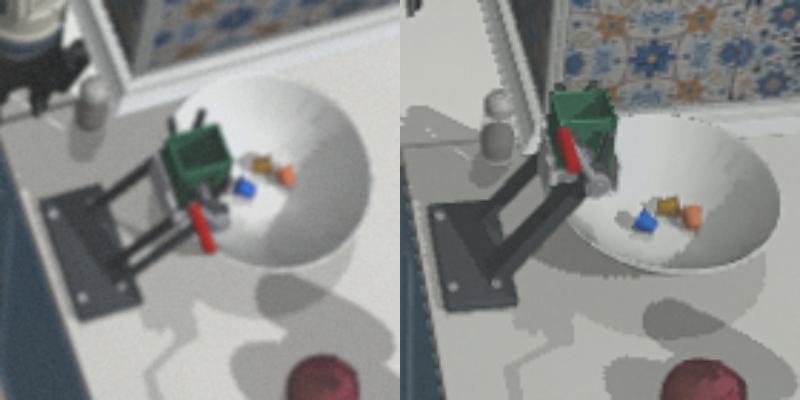

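All three capsules lie in the bowl, and the tub is seated upright with the lever back at its start.

```bash
python3 -c "
from h import *
print(ctrl.close_job())"
```

```text
the job is handed in; nothing more can be done
None
```

I handed the job in at about 48 s of the 72 s limit: the last pictures show all three capsules in the bowl, the tub upright in the cradle and the lever back at its start. The hand-in returned no verdict.

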